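# Double-stack staining dishes on the orbital shaker and click up its speed

### The arm

A 7-joint arm with a two-finger parallel gripper is mounted at the origin on a cart in front of the work surface, level with it; the furniture and walls round the work are solid. World frame = base frame: x ahead of the robot, y to its left, z up, the work surface at z = 0. Lengths are in m, angles in rad, forces in N, time in s.
With the tool pointing down it reaches from about 0.4 to 0.9 m from the base axis. Payload 5.5 kg.
Tool frame: the origin (TCP) lies midway between the tips of the shut fingers; the grasp point (between the pads) lies 19 mm behind it (manip.grip_depth is the distance from the TCP to the grasp point, in m); z points along the fingers, x is the direction in which the jaws open and shut, and the axes are right-handed (so a half turn about z gives the same grasp; the last joint's range is limited). The gripper opens to 92 mm and grips with 3 to 60 N. Pads are 19 mm wide; open, the fingers measure 130 mm over their backs; the gripper's body (75 mm by 190 mm) begins 47 mm behind the grasp point.
Start: joints at [-1.08, 0.501, -0.427, 1.55, 0.221, 1.138, -0.21], TCP at [0.147, 0.633, 0.204] pointing down, gripper open.
Joint ranges: [-2.88, 2.88], [-0.31, 2.03], [-1.54, 1.56], [0.2, 2.42], [-1.41, 4.55], [0.19, 2.02], [-2.57, 2.57]. Speed limits (rad/s): [2.57, 2.57, 3.14, 3.14, 3.14, 3.14, 3.14].

### API

Orientations are given as a unit quaternion [x, y, z, w].
In Python, from bench import manip, effector, viewer gives the robot as it stands. Calls block until the motion is done:
- manip.move_pose(position, orientation): joint-space move of the TCP to a pose.
- manip.servo_line(position, ori=None, vel=0.15): straight line of the TCP; ori=None keeps the orientation; vel is the mean speed in m/s.
- manip.movej(angles): joint-space move.
- effector.open_jaws() and effector.close(f_grip=None): open the fingers fully, or close them until they stop; f_grip is the grip in N (None keeps the last).
- manip.sleep(seconds).
- manip.solve_ik(position, orientation): joint angles nearest the present ones, or None.
- viewer.get_image(name): name is "scene" or "side" or "wrist"; returns the picture (420x560x3 uint8, red, green, blue); there is no depth.
- viewer.get_calibration(name): a dict with "vfov" (degrees; the focal length in pixels is half the picture's height over the tangent of half this angle, whatever the lens; pixels are square), "cx", "cy" (the principal point, pixels), "eye" and "attitude" of the camera in the world. Camera axes: x right, y down, z forward; pixel columns grow to the right and rows downward; lengths in m; the calibration is good to about 2 mm. A picture is of the moment at which its call begins: read the wrist's pose just before it. get_calibration takes no time and is no camera call; for the wrist camera it gives the pose at the moment of the call.
A pose or a line that the arm cannot do raises manip.PlanningError and nothing moves.
- manip.hand_in(): hands the job in, once; it reports no verdict.
Readings, each from a call of its own:
- manip.current_clock(): time.
- manip.current_q(): joint angles.
- manip.current_joint_velocities(): joint speeds.
- manip.current_tau(): joint torques, N m.
- manip.current_tool_pos(): TCP position.
- manip.current_tcp_rot(): TCP orientation.
- manip.current_force(): force on the tool from outside, world axes, zero at the start.
- manip.current_wrist_torque(): the same for the moment, N m.
- manip.current_finger_gap(): finger opening in m.
Only numpy, scipy, OpenCV 4.12 (cv2) and the standard library are available. Lean on these libraries where they do the work, as an engineer would, in place of code of your own. Each camera call takes 0.05 s, during which the arm holds its last target. There are 200 camera calls.

### The job

Get the orbital shaker ready with two staining dishes: lay the grey separator sheet squarely on the dish that stands on the platform so that it covers it, then stand the second dish squarely on the sheet. Then turn the shaker's click-stop speed knob clockwise to the sixth click from the dot (one click past the long middle mark) and let go of it. Keep the dishes upright and leave the other things on the bench where they are.

Things in the scene. Friction and masses are not known exactly. Their poses are not given: they have to be found in the camera images.
- shaker: White orbital shaker, fixed, 210 mm wide (y); case from x = -144 (front, towards the robot) to +104 mm, 73 mm high. Origin at bench height, z up. Platform 152 x 198 mm centred at x = +26 mm, its black mat at z = 85 mm, low side rails at y = +/-95 mm up to z = 95 mm. The grey front panel slopes 35 degrees from level, outward normal (-0.574, 0, 0.819), with the knob on its right half.
- speed_knob (a joint): Angle (rad) of the round ribbed black speed knob on the sloping panel. 0 = white pointer line at the white dot; grows clockwise seen from outside. A sprung click stop every 0.419 rad (24 degrees): dot, then ten white ticks, 5 and 10 longer, 5 straight up the slope. Starts at stop 0, 1 or 2; the sixth is at 2.513 rad. Stepping over takes about 0.13 N m; let go, it settles into the nearest stop.
- knob_grip (a point): Point on the knob's axis at the height to grip, 17 mm out from the panel. Knob 44 mm in diameter, ribbed side from 6 to 28 mm out of the panel, axis along the panel's normal (35 degrees from vertical, leaning to the robot). In the shaker's frame at x = -117, y = -45, z = 63 mm. Fingers fit at its left and right. The point's z is the outward axis; its frame turns with the knob.
- knob_pointer (a point): Outer end of the white pointer line, on the rim of the knob's outer face: 22.2 mm from the knob's axis, 28.5 mm out of the panel. Turns with the knob.
- dish_low: White open staining dish on the shaker's mat, 88 mm long (its x, roughly along the shaker's x), 52 mm wide (its y), 28 mm high; origin at the centre of its underside. The upper 14 mm is a collar, 88 x 52 mm outside with an 82 x 46 mm opening; below it the body is 80 x 44 mm, so one dish would drop into another without a sheet between.
- dish_up: The second staining dish, same shape and size, standing empty on the bench to the left of the shaker; about 90 g. Origin at the centre of its underside. Best gripped across the 52 mm width at its collar (14 to 28 mm above its underside).
- separator: Flat rigid grey plastic separator sheet, 104 mm long (its x), 68 mm wide (its y), 6 mm thick, lying on the bench to the left of the shaker; about 50 g. Origin at the centre of its underside. Can be gripped with the fingertips across its 68 mm width.
- forceps: Bystander: steel forceps, 125 mm long, lying right in front of the tape, by the front right corner of the shaker.
- scissors: Bystander: scissors with red handles, 199 mm long, lying at the left.
- well_plate: Bystander: clear 6-well plate, 85 x 127 x 20 mm, lying at the left behind the task's things.
- tape_roll: Bystander: roll of tan tape, 103 mm across, 25 mm high, lying right of the shaker.
- tip_beaker: Bystander: clear beaker with used tips, 72 mm across, 88 mm high, right of the shaker.
Mind the look-alikes: they are no part of the job. What is shaped like the dish_up but brown or orange is not meant.

How it is judged:
On the way, in this order (a step that is already met when the one before it is completed fails the run):
1. the separator sheet lies flat on the rim of the dish on the platform, covering its opening, and is let go (x of separator in the frame of dish_low between -0.007 and 0.007 m and y of separator in the frame of dish_low between -0.007 and 0.007 m and z of separator in the frame of dish_low between 0.0255 and 0.0305 m and angle between the x axis of separator and the x axis of dish_low, either way round below 0.085 rad and angle between separator's own z axis and vertical below 0.06 rad and contact force between the fingers and separator below 0.1 N), for 0.2 s.
2. the second dish stands squarely on the sheet and is let go (x of separator in the frame of dish_low between -0.007 and 0.007 m and y of separator in the frame of dish_low between -0.007 and 0.007 m and z of separator in the frame of dish_low between 0.0255 and 0.0305 m and angle between the x axis of separator and the x axis of dish_low, either way round below 0.085 rad and angle between each of separator, dish_up's own z axis and vertical below 0.06 rad and x of dish_up in the frame of dish_low between -0.01 and 0.01 m and y of dish_up in the frame of dish_low between -0.01 and 0.01 m and z of dish_up in the frame of dish_low between 0.031 and 0.037 m and angle between the x axis of dish_up and the x axis of dish_low, either way round below 0.12 rad and contact force between the fingers and dish_up below 0.1 N and linear speed of dish_up below 0.02 m/s), for 0.2 s.
3. the speed knob rests in its sixth click stop (value of joint speed_knob between 2.3933 and 2.6333 rad and velocity of joint speed_knob between -0.1 and 0.1 rad/s), for 0.2 s.
At the end, for the whole second after the job is handed in: Lower dish upright on the mat; sheet flat on its rim, centred within 7 mm each way and 5 degrees of square; second dish upright on the sheet, within 10 mm each way and 7 degrees of the lower dish; knob resting in its sixth click stop (2.513 +/- 0.12 rad); all released and at rest (all of step 2 and all of step 3 and x of dish_low in the frame of shaker between -0.004 and 0.056 m and y of dish_low in the frame of shaker between -0.05 and 0.05 m and z of dish_low in the frame of shaker between 0.082 and 0.088 m and angle between dish_low's own z axis and vertical below 0.06 rad and contact force between the fingers and separator below 0.1 N and linear speed of each of separator, dish_low below 0.02 m/s and contact force between the fingers and dish_low below 0.1 N and contact force between the fingers and speed_knob below 0.1 N); the robot touches nothing.
It fails at once if a dish is tipped more than 25 degrees (angle between any of dish_low, dish_up's own z axis and vertical above 0.44 rad).
It fails at once if a bystander is moved more than 25 mm (distance of any of forceps, scissors, well_plate, tape_roll, tip_beaker from where it was at the start of the episode above 0.025 m).
It also fails if it takes over 67 s, if anything falls off the work surface, if the arm or the gripper's body presses on something with over 40 N, if the wrist force passes 120 N, or if a joint passes its speed limit or range.

## Working session

There is one attempt and no reset: what is moved stays moved. The work goes in short steps, each a Python script; the robot and the scene stay as the last script left them, time stands still between calls to the robot, and variables do not carry over. Pictures are saved under pics/ and viewed, about 8 in all and at most 12, crops included, and the job is handed in when it is done.

```bash
ls; mkdir -p pics
python3 - <<'E'
from bench import manip, effector, viewer
import cv2
for n in ["scene","side","wrist"]:
    im=viewer.get_image(n); cv2.imwrite(f"pics/{n}0.png",im[:,:,::-1]); print(n,viewer.get_calibration(n))
print(manip.current_clock(),manip.grip_depth,manip.current_tcp_rot(),manip.current_finger_gap())
E
```

```text
pics
scene {'vfov': 42.429591114778816, 'cx': 281.31748011722755, 'cy': 209.76019946398333, 'eye': array([-0.8129868 , -0.4426458 ,  0.88811537]), 'attitude': array([ 0.73367965, -0.44406956,  0.26091994, -0.44321233])}
side {'vfov': 49.082314200330835, 'cx': 272.37847748377703, 'cy': 211.16731224825338, 'eye': array([-0.07385416,  1.39916969,  1.10776185]), 'attitude': array([-0.22993033,  0.87250783, -0.41931274,  0.10019462])}
wrist {'vfov': 62.78319304722969, 'cx': 277.12979979553853, 'cy': 210.33405340235296, 'eye': array([0.08209817, 0.64760805, 0.38376251]), 'attitude': array([0.77651809, 0.61729187, 0.07792357, 0.09949031])}
0.15 0.0188 [ 7.82875695e-01  6.22177679e-01 -6.02579566e-04  4.67459153e-04] 0.09157188623420277
```

View pics/scene0.png

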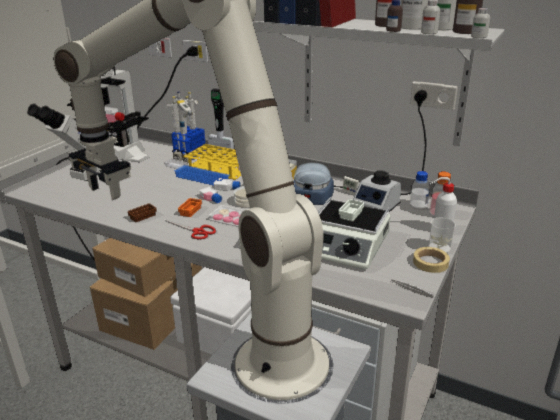

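View pics/side0.png

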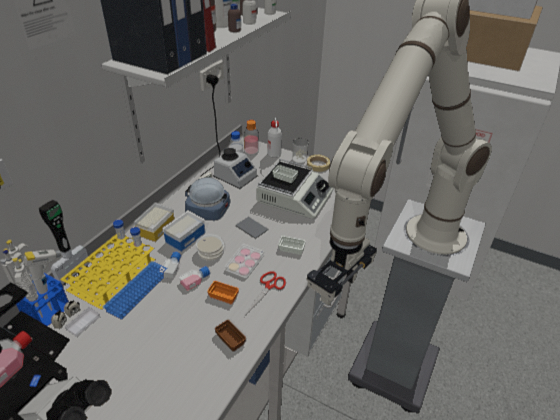

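View pics/wrist0.png

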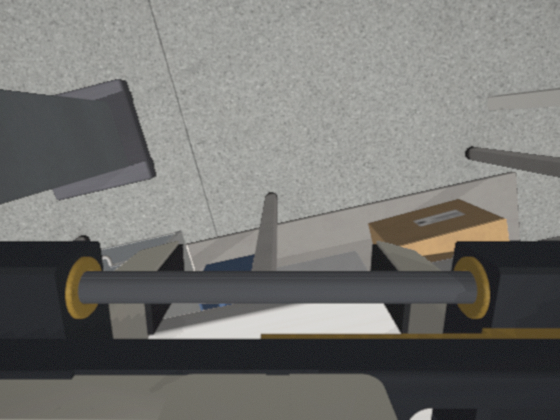

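The side view shows the white dish_up at (291,246), the grey separator at (253,228) and dish_low on the mat at (284,174). The look-alikes are the orange dish at (223,294) and the brown one at (230,335). Only the white one fits the description. The wrist view sees the area ahead of the gripper in its upper half.

```bash
cat > h.py <<'E'
from bench import manip, effector, viewer
import numpy as np, cv2
from scipy.spatial.transform import Rotation as R
def ray(c,uv):
    f=210/np.tan(np.radians(c['vfov'])/2)
    uv=np.atleast_2d(uv).astype(float)
    d=np.c_[(uv[:,0]-c['cx'])/f,(uv[:,1]-c['cy'])/f,np.ones(len(uv))]
    return np.array(c['eye']),R.from_quat(c['attitude']).apply(d)
def onplane(c,uv,z):
    e,d=ray(c,uv); return e+d*((z-e[2])/d[:,2])[:,None]
def proj(c,p):
    f=210/np.tan(np.radians(c['vfov'])/2)
    q=R.from_quat(c['attitude']).inv().apply(np.atleast_2d(p)-c['eye'])
    return q[:,:2]/q[:,2:]*f+[c['cx'],c['cy']]
def down(yaw):  # tool z down, tool x (jaw direction) at yaw in world
    x=np.array([np.cos(yaw),np.sin(yaw),0]);z=np.array([0,0,-1.]);
    return R.from_matrix(np.c_[x,np.cross(z,x),z]).as_quat()
def shot(n,name):
    c=viewer.get_calibration(n); im=viewer.get_image(n)[:,:,::-1].copy(); cv2.imwrite(f"pics/{name}.png",im); return c,im
E
python3 - <<'E'
from h import *
c=viewer.get_calibration("side")
for n,uv,z in [("dish_up",(291,246),.014),("sep",(253,228),.003),("low",(285,174),.1),("orange",(223,294),.014)]: print(n,onplane(c,[uv],z))
im=cv2.imread("pics/side0.png"); crop=im[120:300,180:360]
cv2.imwrite("pics/sidecrop.png",cv2.resize(crop,None,fx=3.3,fy=3.3,interpolation=cv2.INTER_CUBIC))
q=manip.current_tcp_rot(); cw=viewer.get_calibration("wrist")
Rt=R.from_quat(q); print("cam in tool",Rt.inv().apply(cw['eye']-manip.current_tool_pos()),(Rt.inv()*R.from_quat(cw['attitude'])).as_matrix().round(3))
E
```

```text
dish_up [[0.41729498 0.34089116 0.014     ]]
sep [[0.58629867 0.31486035 0.003     ]]
low [[0.58494985 0.07411096 0.1       ]]
orange [[0.50035983 0.63835138 0.014     ]]
cam in tool [-0.00026778 -0.06632798 -0.18053784] [[ 1.     0.    -0.   ]
 [-0.     0.968  0.251]
 [ 0.    -0.251  0.968]]
```

View pics/sidecrop.png

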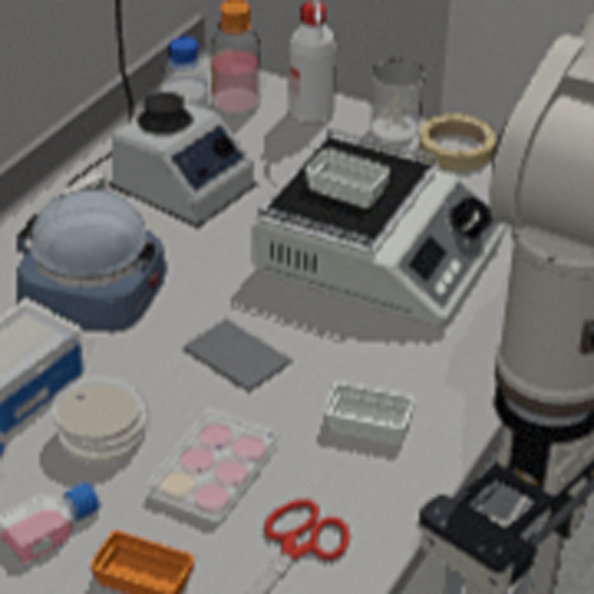

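The crop confirms dish_up is the white dish at crop (368,410), the sheet is at (238,355) and dish_low at (348,175). The knob is at (468,215) on the panel. Next I take a near overhead measurement.

Run:
```python
from h import *
print(manip.current_clock())
for z in (.36,.32,.28):
    p=[.57,.24,z]
    if manip.solve_ik(p,down(np.pi/2)) is not None: break
print(z); manip.move_pose(p,down(np.pi/2)); print(manip.current_clock(),manip.current_q().round(2))
c,im=shot("wrist","w1"); np.save("w1.npy",c,allow_pickle=True)
p=[.62,.06,z]
manip.move_pose(p,down(np.pi/2)); print(manip.current_clock())
c2,im2=shot("wrist","w2"); np.save("w2.npy",c2,allow_pickle=True)
for c in (c,c2):
  print(c['eye'],proj(c,[[.417,.341,.014],[.586,.315,.003],[.585,.074,.113]]).round())
cv2.imwrite("pics/w12.png",cv2.resize(np.vstack([im[:290],im2[:290]]),None,fx=1.03,fy=1.03))
```

```text
0.15
0.36
2.2917 [-0.25  0.32 -0.26  1.43  0.08  1.4   1.06]
3.1167
[0.50296734 0.24076991 0.54027195] [[348.  59.]
 [324. 176.]
 [145. 188.]]
[0.55345957 0.06061354 0.5404644 ] [[480.  20.]
 [442. 143.]
 [288. 148.]]
```

View pics/w12.png

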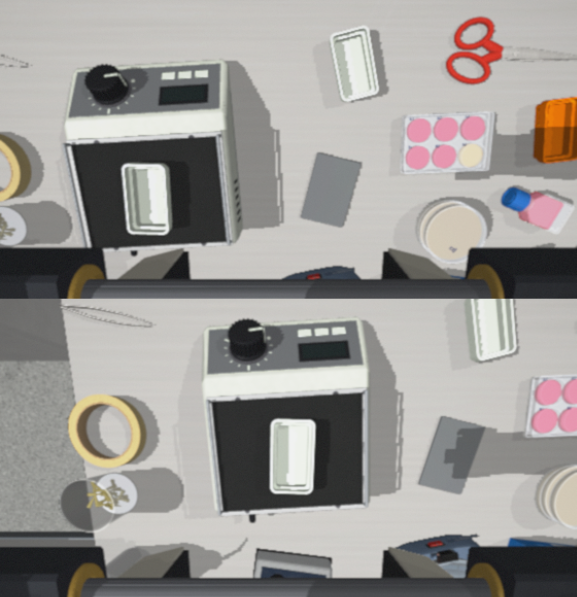

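Both views are clean. In w1 (display coordinates), dish_up is at (355,63), the sheet at (331,189), dish_low at (146,199) and the knob at (107,84) with its pointer to the right. Next I segment and measure them.

```bash
cat > meas.py <<'E'
from h import *
def rect3(c,cnt,z):
    h=cv2.convexHull(cnt)[:,0,:].astype(float)
    h=onplane(c,h,z)[:,:2].astype(np.float32)
    (cx,cy),(w,l),a=cv2.minAreaRect((h*1000).astype(np.float32))
    a=np.radians(a)
    if w<l: w,l,a=l,w,a+np.pi/2
    a=(a+np.pi/2)%np.pi-np.pi/2
    return np.array([cx/1000,cy/1000,a]),w,l
def model(p,zt,h,L=.088,W=.052):
    r=R.from_euler('z',p[2]).as_matrix()[:2,:2]
    k=np.array([[1,1],[1,-1],[-1,-1],[-1,1]])*[L/2,W/2]@r.T+p[:2]
    return np.vstack([np.c_[k,np.full(4,zt)],np.c_[k,np.full(4,zt-h)]])
def debias(c,cnt,zt,h,L=.088,W=.052):
    m,w,l=rect3(c,cnt,zt); p=m.copy()
    for _ in range(3):
        s=rect3(c,proj(c,model(p,zt,h,L,W))[:,None,:].astype(np.float32),zt)
        p=p+(m-s[0])
    return p,(w,l),s[1:],m
def big(mask,uv):
    cs,_=cv2.findContours(mask,cv2.RETR_EXTERNAL,cv2.CHAIN_APPROX_NONE)
    cs=[k for k in cs if cv2.contourArea(k)>300]
    return min(cs,key=lambda k:np.hypot(*(k[:,0].mean(0)-uv)))
E
python3 - <<'E'
from meas import *
c1=np.load("w1.npy",allow_pickle=True).item();c2=np.load("w2.npy",allow_pickle=True).item()
i1=cv2.imread("pics/w1.png");i2=cv2.imread("pics/w2.png")
print("bench",i1[40,280],"dishrim",i1[92,344],i1[60,345],"sep",i1[185,322],"mat",i2[150,230])
g1=cv2.cvtColor(i1,cv2.COLOR_BGR2GRAY);g2=cv2.cvtColor(i2,cv2.COLOR_BGR2GRAY)
o1=i1.copy();o2=i2.copy()
# separator
m=cv2.inRange(g1,90,150); m=cv2.morphologyEx(m,cv2.MORPH_OPEN,np.ones((5,5)))
k=big(m,(321,183)); print("sep",debias(c1,k,.006,.006,.104,.068)); cv2.drawContours(o1,[k],-1,(0,0,255),1)
# dish low on mat
for c,g,o,uv in((c1,g1,o1,(142,193)),(c2,g2,o2,(284,152))):
    m=cv2.inRange(g,85,255); m=cv2.morphologyEx(m,cv2.MORPH_OPEN,np.ones((3,3)))
    k=big(m,uv); print("low",debias(c,k,.113,.014)); cv2.drawContours(o,[k],-1,(0,0,255),1)
# mat
    m=cv2.inRange(g,0,70); m=cv2.morphologyEx(m,cv2.MORPH_OPEN,np.ones((3,3))); k=big(m,uv); print("mat",rect3(c,k,.085)); cv2.drawContours(o,[k],-1,(255,0,0),1)
r=cv2.resize
cv2.imwrite("pics/crops.png",np.vstack([np.hstack([r(o1[20:110,300:390],(390,290),interpolation=2),r(o2[10:70,200:280],(390,290),interpolation=2)]),np.hstack([r(o1[50:250,50:370],(390,300)),r(o2[20:220,180:400],(390,300))])]))
E
```

```text
bench [196 198 199] dishrim [236 237 236] [228 236 232] sep [134 133 130] mat [50 50 50]
sep (array([ 0.59897607,  0.3099278 , -0.22795114]), (104.46646118164062, 70.19966888427734), (104.2876205444336, 68.61153411865234), array([ 0.59876685,  0.30966241, -0.22795128]))
low (array([ 0.59271112,  0.06798126, -0.02127706]), (90.9249267578125, 58.4371223449707), (89.56732177734375, 56.59524154663086), array([ 0.59197644,  0.07029504, -0.02127693]))
mat (array([ 0.46676727,  0.11550105, -1.51281391]), 61.76411437988281, 20.948549270629883)
low (array([ 0.58590619,  0.06417377, -1.56949461]), (733.2445068359375, 324.9906921386719), (88.00001525878906, 52.20460891723633), array([ 0.58580396,  0.06417365, -1.56949471]))
mat (array([ 0.59067456,  0.06556812, -1.51235466]), 181.94927978515625, 137.0589599609375)
```

View pics/crops.png

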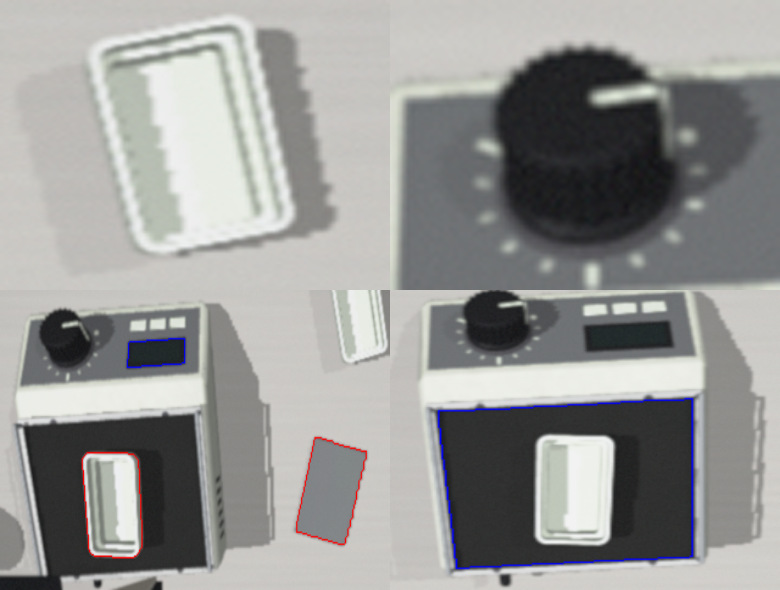

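```bash
python3 - <<'E'
from meas import *
c1=np.load("w1.npy",allow_pickle=True).item();c2=np.load("w2.npy",allow_pickle=True).item()
i1=cv2.imread("pics/w1.png");i2=cv2.imread("pics/w2.png")
g1=cv2.cvtColor(i1,cv2.COLOR_BGR2GRAY);g2=cv2.cvtColor(i2,cv2.COLOR_BGR2GRAY)
def near(mask,uv):
    mask=mask.copy()
    n,l,s,ce=cv2.connectedComponentsWithStats(mask)
    i=min([i for i in range(1,n) if s[i,4]>300],key=lambda i:np.hypot(*(ce[i]-uv)))
    return cv2.findContours((l==i).astype(np.uint8),cv2.RETR_EXTERNAL,cv2.CHAIN_APPROX_NONE)[0][0],s[i]
for t in (110,140):
  for c,g,uv in((c1,g1,(142,193)),(c2,g2,(284,152))):
    k,s=near(cv2.inRange(g,t,255),uv); print("low",t,debias(c,k,.113,.014)[:3])
for t in (216,224):
    k,s=near(cv2.inRange(g1,t,255),(345,62)); print("up",t,s,debias(c1,k,.028,.014)[:3])
# platform outline incl. rails' inner lines -> shaker frame from white case side edges
yaw=.058
for org in ([.565,.064,0],):
    S=R.from_euler('z',yaw)
    P=lambda p:S.apply(np.atleast_2d(p))+org
    n=np.array([-.574,0,.819]); base=np.array([-.117,-.045,.063])-.017*n
    fc=base+.028*n
    print("face c",proj(c2,P(fc)),proj(c1,P(fc)),"case corners",proj(c2,P([[-.144,.105,.0235],[-.144,-.105,.0235],[-.073,.105,.073],[-.073,-.105,.073],[.104,.105,.073]])).round(1))
    u=np.array([.819,0,.574]); y=np.array([0,1,0])
    for s in range(3):
        a=np.radians(120-24*s) # ccw from up-slope, seen outside: ccw from +u is +? 
        print(s,proj(c2,P(base+.0285*n+.0222*(np.cos(a)*u+np.sin(a)*y))),proj(c2,P(base+.0*n+.0315*(np.cos(a)*u+np.sin(a)*y))))
E
python3 - <<'E'
import cv2,numpy as np
i=cv2.imread("pics/w2.png")
g=cv2.cvtColor(i,cv2.COLOR_BGR2GRAY)
m=cv2.inRange(g[8:60,215:275],0,62); m=cv2.morphologyEx(m,cv2.MORPH_OPEN,np.ones((3,3)))
n,l,s,c=cv2.connectedComponentsWithStats(m); print(s[1:]+[215,8,0,0,0])
print(g[22:40,236:268:1][:, ::2])
E
```

```text
low 110 (array([ 0.59282928,  0.06773772, -0.02137054]), (90.01034545898438, 56.817256927490234), (89.57172393798828, 56.602630615234375))
low 110 (array([ 0.59229449,  0.06910397, -0.00994464]), (89.99299621582031, 53.462059020996094), (88.00008392333984, 52.00001525878906))
low 140 (array([ 0.5928158 ,  0.06658185, -0.02166095]), (88.80439758300781, 53.77765655517578), (89.57372283935547, 56.63844299316406))
low 140 (array([ 0.59190118,  0.06890022, -0.00994451]), (88.94660186767578, 53.04677963256836), (88.00005340576172, 51.9999885559082))
up 216 [ 321   25   46   73 1521] (array([0.42284909, 0.33428204, 0.23941051]), (87.54265594482422, 51.37094497680664), (88.3101806640625, 54.23039245605469))
up 224 [ 321   25   46   73 1230] (array([0.42290213, 0.33398904, 0.23591365]), (87.01634216308594, 50.37217712402344), (88.32080841064453, 54.21733474731445))
face c [[237.61209644  30.42319512]] [[97.69980028 73.7283037 ]] case corners [[350.7  15.9]
 [196.3  25.6]
 [359.   66.4]
 [194.   76.5]
 [358.7 202.3]]
0 [[252.85679913  22.43716806]] [[260.92256712  37.91262492]]
1 [[255.3121253
[... 644 characters left out ...]
 171 157  81  81  81  82  84]
 [ 36  37  66 184 205 200 163 137 120 109 148  84  81  84  83  84]
 [ 31  32  48 125 133 111  83  61  45  60 130  86  82  81  83  82]
 [ 35  35  36  54  55  36  32  32  30  46 114  87  83  83  82  81]
 [ 36  34  32  32  34  33  35  35  33  43  97  85  82  81  83  83]
 [ 33  35  34  33  34  34  33  35  29  36  90  87  83  82  81  82]
 [ 32  35  37  36  35  32  35  34  31  34  91  89  88  84  82  82]
 [ 37  32  34  36  34  33  33  33  35  31  92  94 117  99  81  83]
 [ 34  35  36  33  35  36  36  34  32  32  97 108 156 126  83  80]
 [ 34  35  36  34  33  35  38  38  29  24  93 110 161 132  84  83]
 [ 34  35  36  30  36  35  35  39  30  23  88  98 135 113  81  82]]
```

Measurements:
- **Pointer:** its tip at (255.5,28.5) matches the prediction for stop 1, so five clicks remain.
- **Shaker frame:** the predicted dot tick (260.9,37.9) lies on the observed one (260.5,38).

Next I pick and place the sheet.

```bash
cat > pp.py <<'E'
from h import *
LOW=np.array([.5925,.068]); LY=-.015
def status(t): print(t,manip.current_clock(),"gap",round(manip.current_finger_gap(),4),"F",np.round(manip.current_force(),1),"p",np.round(manip.current_tool_pos(),4))
def pick(xy,yaw,z,f):
    o=down(yaw+np.pi/2)
    manip.move_pose([*xy,z+.07],o); manip.servo_line([*xy,z+.02],vel=.15); manip.servo_line([*xy,z],vel=.05); status("down")
    effector.close(f_grip=f); status("closed")
    manip.servo_line([*xy,z+.17],vel=.2); status("lifted")
def place(xy,yaw,z):
    o=down(yaw+np.pi/2)
    manip.move_pose([*xy,z+.06],o); manip.servo_line([*xy,z+.012],vel=.12); manip.sleep(.2); manip.servo_line([*xy,z],vel=.03); manip.sleep(.2); status("placed")
    effector.open_jaws(); status("open"); manip.servo_line([*xy,z+.12],vel=.2)
E
python3 - <<'E'
from pp import *
effector.open_jaws()
pick([.599,.310],-.228,.003,15)
place(LOW,LY,.1165)
manip.move_pose([.62,.06,.36],down(np.pi/2))
c,im=shot("wrist","w3"); np.save("w3.npy",c,allow_pickle=True)
status("end")
cv2.imwrite("pics/w3c.png",cv2.resize(im[60:250,150:420],None,fx=2.5,fy=2.5))
E
```

```text
down 5.8333 gap 0.0921 F [-0.1 -0.2 -0.1] p [0.5988 0.3099 0.0026]
closed 7.275 gap 0.0005 F [0.3 0.3 0. ] p [0.599 0.31  0.003]
lifted 8.275 gap 0.0005 F [-0.5 -0.2 -0.2] p [0.5981 0.3094 0.1716]
placed 10.7333 gap 0.0004 F [ 0.5  0.1 -0.8] p [0.5927 0.068  0.1167]
open 12.1917 gap 0.0917 F [ 0.3  0.6 -0.4] p [0.5925 0.068  0.1165]
end 13.5667 gap 0.0917 F [-0.8 -0.3 -0.4] p [0.6191 0.0598 0.3578]
```

View pics/w3c.png

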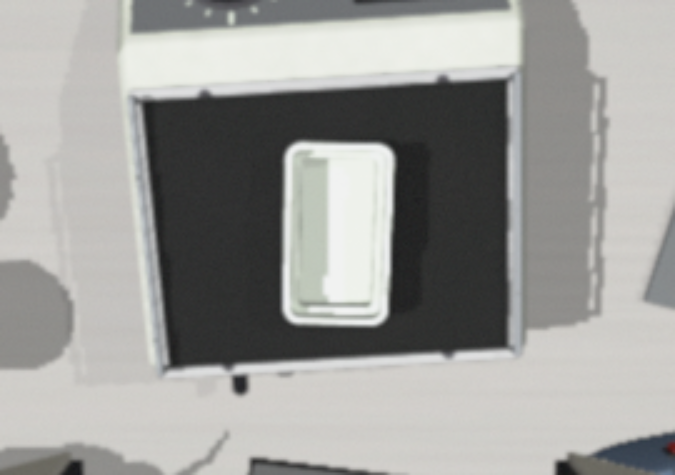

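The grasp missed. The gap went to zero, so the tips passed over the sheet, and dish_low is still open and undisturbed. The open fingertips may sit higher than the shut-finger TCP (arc linkage). I'll re-measure the sheet, then do a force-guarded descent with open jaws beside it.

Run:
```python
from pp import *; from meas import *
manip.move_pose([.57,.24,.36],down(np.pi/2)); c,im=shot("wrist","w4")
g=cv2.cvtColor(im,cv2.COLOR_BGR2GRAY)
m=cv2.morphologyEx(cv2.inRange(g,90,150),cv2.MORPH_OPEN,np.ones((5,5)))
p,a,b,_=debias(c,big(m,(321,183)),.006,.006,.104,.068); print("sep",p,a,b); np.save("sep.npy",p)
manip.move_pose([*p[:2],.07],down(p[2]+np.pi/2)); manip.servo_line([*p[:2],.008],vel=.12); manip.sleep(.15)
f0=manip.current_force()[2]; print("f0",f0)
z=.004
while z>-.016:
    manip.servo_line([*p[:2],z],vel=.03); f=manip.current_force()[2]-f0; zz=manip.current_tool_pos()[2]
    print(round(z,4),round(zz,4),round(f,2),end=" | ")
    if abs(f)>3: break
    z-=.001
status("contact")
c,im=shot("wrist","w5"); cv2.imwrite("pics/w5s.png",shot("side","s5")[1])
```

```text
sep [ 0.59915936  0.30989667 -0.23504434] (104.25114440917969, 70.03474426269531) (104.2700424194336, 68.63642120361328)
f0 0.4270083345902395
0.004 0.0039 -1.08 | 0.003 0.0029 0.52 | 0.002 0.0019 -0.47 | 0.001 0.0009 -1.01 | 0.0 -0.0001 -0.27 | -0.001 -0.0011 -0.38 | -0.002 -0.0021 -1.13 | -0.003 -0.0031 -0.35 | -0.004 -0.0041 -0.0 | -0.005 -0.0051 0.4 | -0.006 -0.0061 -0.64 | -0.007 -0.0071 -0.51 | -0.008 -0.0081 -0.45 | -0.009 -0.0091 -0.54 | -0.01 -0.0101 -0.7 | -0.011 -0.0111 -0.57 | -0.012 -0.0121 -0.44 | -0.013 -0.0131 0.07 | -0.014 -0.0141 -1.41 | -0.015 -0.0151 -0.23 | contact 21.3917 gap 0.0919 F [ 0.1 -0.2  0.2] p [ 0.5991  0.3098 -0.0151]
```

The arc is confirmed: at TCP z = -15 mm the open tips still touch nothing. I'll continue the guarded descent to find the open-tip offset.

Run:
```python
from pp import *
p=np.load("sep.npy"); z=-.0155; f0=-.3+.43
while z>-.034:
    z-=.0012
    manip.servo_line([*p[:2],z],vel=.06); f=manip.current_force()[2]
    if abs(f)>3: break
status("contact"); print(z)
h=-manip.current_tool_pos()[2]
for L in (45,50,57,65,80,100):
    from scipy.optimize import brentq
    b=lambda a:np.arcsin(min(1,np.sin(a)+46/L))
    f=lambda a:L*(np.cos(a)-np.cos(b(a)))-h*1000
    try:
        a=brentq(f,-1,np.arcsin(1-46/L) if L>46 else -.03); 
        hh=lambda g:L*(np.cos(a)-np.cos(np.arcsin(np.sin(a)+g/2/L)))
        print(L,a,[round(hh(g),1) for g in (44,52,68,92)])
    except Exception as e: print(L,e)
```

```text
contact 23.2417 gap 0.0918 F [-2.9 -2.5 11.8] p [ 0.5994  0.31   -0.0224]
-0.023899999999999998
45 -0.15180476885450966 [np.float64(2.1), np.float64(3.8), np.float64(8.6), np.float64(22.4)]
50 -0.08424987544323305 [np.float64(3.1), np.float64(4.8), np.float64(9.7), np.float64(22.4)]
57 -0.01260737358930205 [np.float64(4.1), np.float64(5.9), np.float64(10.7), np.float64(22.4)]
65 0.04829563790205252 [np.float64(5.0), np.float64(6.8), np.float64(11.6), np.float64(22.4)]
80 0.1272950937308256 [np.float64(6.1), np.float64(8.0), np.float64(12.6), np.float64(22.4)]
100 0.19407559769438398 [np.float64(7.0), np.float64(9.0), np.float64(13.5), np.float64(22.4)]
```

Open-tip offset is about 22 mm, so at a 68 mm gap it is about 9–13 mm. TCP z = -8.5 mm puts the tips on the sheet's edge.

Run:
```python
from pp import *; from meas import *
p=np.load("sep.npy"); xy=p[:2]; z=-.0085
manip.servo_line([*xy,z],vel=.1)
effector.close(f_grip=12); status("closed"); g=manip.current_finger_gap()
if g>.06:
    manip.servo_line([*xy,z+.16],vel=.25); status("lifted"); 
    if manip.current_finger_gap()>.06:
        place(LOW,LY,.1135+z)
        manip.move_pose([.60,.17,.36],down(np.pi/2)); 
        c,im=shot("wrist","w6"); np.save("w6.npy",c,allow_pickle=True); status("end")
        cv2.imwrite("pics/w6c.png",cv2.resize(im[:270],None,fx=1.4,fy=1.4))
        gr=cv2.cvtColor(im,cv2.COLOR_BGR2GRAY)
        m=cv2.morphologyEx(cv2.inRange(gr,90,160),cv2.MORPH_OPEN,np.ones((5,5)))
        print(debias(c,big(m,proj(c,[*LOW,.119])[0]),.119,.006,.104,.068))
```

```text
closed 24.975 gap 0.0008 F [-0.2 -0.   1.4] p [ 0.5991  0.3099 -0.0085]
```

Run:
```python
from pp import *
cs,s=shot("side","s7"); cc,sc=shot("scene","sc7"); cw,w=shot("wrist","w7")
s5=cv2.imread("pics/s5.png")
p=manip.current_tool_pos(); u,v=proj(cs,p)[0].astype(int); print(u,v)
a=cv2.resize(s[v-50:v+20,u-45:u+45],(390,300),interpolation=2); b=cv2.resize(s5[v-50:v+20,u-45:u+45],(390,300),interpolation=2)
cv2.circle(a,(int(45*390/90),int(50*300/70)),3,(0,0,255),1)
cv2.imwrite("pics/v7.png",np.vstack([np.hstack([b,a]),cv2.resize(np.hstack([w[150:],cv2.imread('pics/w5.png')[150:]]),(780,190))]))
```

```text
250 228
```

View pics/v7.png

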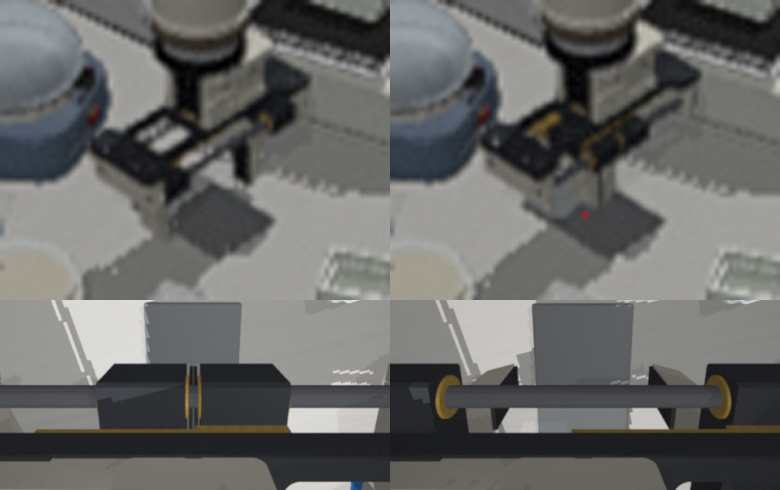

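There is no arc: it is a straight rod-guided gripper, shut about 14 mm above the still-untouched sheet. The real fingertips therefore sit about 22 mm behind the reported TCP, since contact with the bench came at TCP z = -22.4 mm. I'll use that measured offset, so TCP z = -21 mm puts the tips at 1.4 mm.

```bash
cat > place2.py <<'E'
from pp import *; from meas import *
def place(xy,yaw,z):
    manip.move_pose([*xy,z+.05],down(yaw+np.pi/2)); manip.servo_line([*xy,z+.008],vel=.15); manip.sleep(.1); manip.servo_line([*xy,z],vel=.04); status("placed")
    effector.open_jaws(); status("open"); manip.servo_line([*xy,z+.09],vel=.3)
E
python3 - <<'E'
from place2 import *
p=np.load("sep.npy"); xy=p[:2]; z=-.021
effector.open_jaws(); manip.servo_line([*xy,z],vel=.06); status("down")
effector.close(f_grip=12); status("closed")
if manip.current_finger_gap()>.06:
    manip.servo_line([*xy,z+.15],vel=.25); status("lifted"); 
    if manip.current_finger_gap()>.06:
        place(LOW,LY,.1135+z)
        manip.move_pose([.60,.19,.34],down(np.pi/2)); 
        c,im=shot("wrist","w8"); np.save("w8.npy",c,allow_pickle=True); status("end")
        cv2.imwrite("pics/w8c.png",cv2.resize(im[:270],None,fx=1.4,fy=1.4))
        gr=cv2.cvtColor(im,cv2.COLOR_BGR2GRAY)
        m=cv2.morphologyEx(cv2.inRange(gr,90,160),cv2.MORPH_OPEN,np.ones((5,5)))
        print(debias(c,big(m,proj(c,[*LOW,.119])[0]),.119,.006,.104,.068))
E
```

```text
down 26.9417 gap 0.0915 F [-0.   0.7  0.5] p [ 0.5986  0.3096 -0.0218]
closed 27.4583 gap 0.0679 F [-0.1  0.  -0. ] p [ 0.5991  0.3099 -0.021 ]
lifted 28.2083 gap 0.0673 F [-0.9 -1.  -0.9] p [0.5983 0.3092 0.1278]
placed 30.05 gap 0.0679 F [-0.9  0.2 -0.9] p [0.5923 0.0679 0.0924]
open 30.6667 gap 0.0919 F [ 0.2  0.1 -0.3] p [0.5925 0.068  0.0925]
end 31.9833 gap 0.0919 F [-0.  -0.2 -0.7] p [0.5994 0.1874 0.337 ]
(array([ 0.59315161,  0.06674782, -0.01500225]), (103.42264556884766, 67.79466247558594), (104.1380615234375, 69.28093719482422), array([ 0.59309216,  0.06738925, -0.01500212]))
```

The sheet measures at (0.5932, 0.0667), yaw -0.015. That is within 1.5 mm of dish_low, at the right height by its apparent size. Now the second dish.

Run:
```python
from place2 import *
xy=[.4229,.3341]; yaw=.237; z=-.0095
manip.move_pose([*xy,z+.06],down(yaw+np.pi/2)); manip.servo_line([*xy,z],vel=.12); status("down")
effector.close(f_grip=12); status("closed")
if manip.current_finger_gap()>.045:
    manip.servo_line([*xy,z+.17],vel=.25); status("lifted")
    if manip.current_finger_gap()>.045:
        place(LOW,LY,.1195+z)
        manip.move_pose([.60,.06,.34],down(np.pi/2))
        c,im=shot("wrist","w9"); np.save("w9.npy",c,allow_pickle=True); status("end")
        cv2.imwrite("pics/w9c.png",cv2.resize(im[:270,100:460],None,fx=2.1,fy=2.1))
# knob IK feasibility (no motion)
S=R.from_euler('z',.058); org=np.array([.565,.064,0]); n=np.array([-.574,0,.819])
nw=S.apply(n); kb=S.apply(np.array([-.117,-.045,.063])-.017*n)+org
print("base",kb,"n",nw)
for d in (0,180):
  for a in (-60,0,60):
    x=S.apply(np.cos(np.radians(a+d))*np.array([0,1,0])+np.sin(np.radians(a+d))*np.array([.819,0,.574]))
    q=R.from_matrix(np.c_[x,np.cross(-nw,x),-nw]).as_quat()
    s=manip.solve_ik(kb+nw*(.008-.022),q); print(d,a,None if s is None else np.round(s,2))
```

```text
down 34.0083 gap 0.0918 F [0.  0.4 1.5] p [ 0.4233  0.3344 -0.0092]
closed 34.7167 gap 0.052 F [-0.6  0.6  2.3] p [ 0.423   0.3341 -0.0094]
lifted 35.55 gap 0.0519 F [ 0.2 -0.3 -2.1] p [0.4222 0.3331 0.1592]
placed 37.6333 gap 0.0522 F [ 0.  -0.6 -1. ] p [0.5924 0.0679 0.11  ]
open 38.45 gap 0.0917 F [0.7 0.4 0.7] p [0.5925 0.068  0.11  ]
end 39.5667 gap 0.0917 F [ 0.2 -0.3  0.3] p [0.5989 0.0597 0.3379]
base [0.46054687 0.01285912 0.049077  ] n [-0.5730348  -0.03327334  0.819     ]
0 -60 None
0 0 None
0 60 None
180 -60 None
180 0 None
180 60 None
```

View pics/w9c.png

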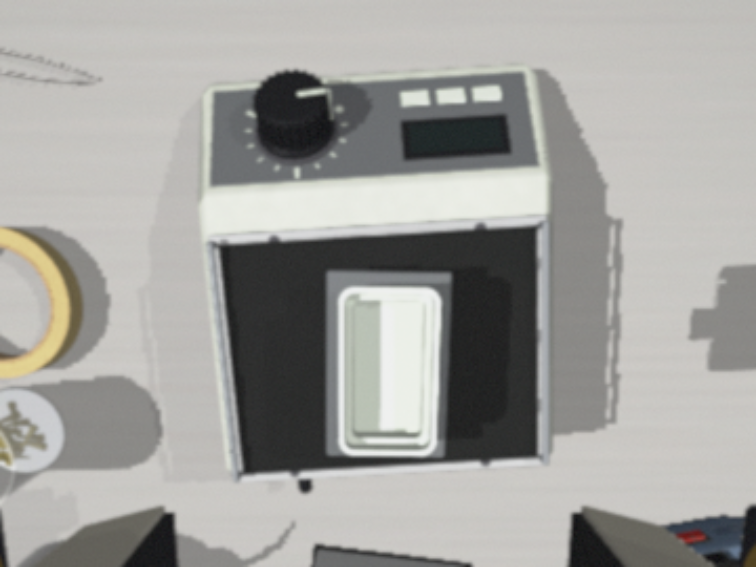

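The dish stands squarely on the sheet, dish centre at (390,370) against sheet centre (389,363), where the row shift is parallax. The knob is still at stop 1. The tilted-tool IK fails for those tests, so I scan feasibility without moving.

```bash
cat > knob.py <<'E'
from place2 import *
S=R.from_euler('z',.058); org=np.array([.565,.064,0]); n=np.array([-.574,0,.819]); u=np.array([.819,0,.574])
nw=S.apply(n); kb=S.apply(np.array([-.117,-.045,.063])-.017*n)+org
def kq(a,tilt=35):
    # a: jaw direction angle (deg), 0 = +y, positive towards up-slope (ccw... see sign)
    t=np.radians(tilt); nn=S.apply([-np.sin(t),0,np.cos(t)]); uu=S.apply([np.cos(t),0,np.sin(t)]); yy=S.apply([0,1,0])
    x=np.cos(np.radians(a))*yy+np.sin(np.radians(a))*uu
    return R.from_matrix(np.c_[x,np.cross(-nn,x),-nn]).as_quat()
E
python3 - <<'E'
from knob import *
for tilt in (0,15,25,35):
  for out in (-.014,.06):
    r=[]
    for a in range(-180,180,15):
        s=manip.solve_ik(kb+nw*out,kq(a,tilt))
        if s is not None: r.append((a,np.round(s,2).tolist()))
    print(tilt,out,[k[0] for k in r], r[:1],r[-1:])
E
```

```text
0 -0.014 [-180, -165, -150, -135, -120, -105, -90, -75, -60, -45, -30, -15, 0, 15, 30, 45, 60, 75, 90, 105, 120, 135, 150, 165] [(-180, [-0.14, 0.41, 0.07, 2.13, -0.05, 0.6, -1.56])] [(165, [-0.11, 0.41, 0.03, 2.13, -0.02, 0.61, -1.32])]
0 0.06 [-180, -165, -150, -135, -120, -105, -90, -75, -60, -45, -30, -15, 0, 15, 30, 45, 60, 75, 90, 105, 120, 135, 150, 165] [(-180, [-0.08, 0.23, -0.01, 2.19, 0.0, 0.72, -1.6])] [(165, [-0.05, 0.23, -0.04, 2.19, 0.01, 0.72, -1.35])]
15 -0.014 [-180, -165, -150, -135, -120, -105, -90, -75, -60, -45, -30, -15, 0, 15, 30, 45, 60, 75, 90, 105, 120, 135, 150, 165] [(-180, [-0.18, 0.3, 0.1, 2.36, -0.1, 0.21, -1.51])] [(165, [-0.16, 0.3, 0.08, 2.36, -0.07, 0.21, -1.28])]
15 0.06 [-180, -165, -150, -135, -105, -90, -75, -60, -45, -30, -15, 0, 15, 30, 45, 60, 75, 90, 105, 120, 135, 150, 165] [(-180, [0.06, 0.1, -0.16, 2.41, 0.07, 0.38, -1.68])] [(165, [0.06, 0.1, -0.17, 2.41, 0.07, 0.38, -1.42])]
25 -0.014 [] [] []
25 0.06 [] [] []
35 -0.014 [] [] []
35 0.06 [] [] []
```

Tool tilts over about 15° come back unsolved, and joint 6 is near its lower limit there, so an elbow-out or flipped-wrist branch is probably needed. I'll fit a small kinematic model to solve_ik samples, with no motion, and solve from many seeds with scipy.

```bash
cat > kin.py <<'E'
import numpy as np
from scipy.spatial.transform import Rotation as R
from scipy.optimize import least_squares
LO=np.array([-2.88,-.31,-1.54,.2,-1.41,.19,-2.57]);HI=np.array([2.88,2.03,1.56,2.42,4.55,2.02,2.57])
AX='zyzyzyz'
def fk(q,t):
    T=np.asarray(t).reshape(8,3); p=T[0].copy(); r=R.identity()
    for i in range(7):
        r=r*R.from_euler(AX[i],q[i]); p=p+r.apply(T[i+1])
    return p,r
def ik(t,rf,p,q,rng,N=60,seed=None,m=.04):
    best=[]; rq=R.from_quat(q)
    def res(s):
        a,b=fk(s,t); return np.r_[(a-p)*5,((b*rf).inv()*rq).as_rotvec()]
    for k in range(N):
        s0=rng.uniform(LO+m,HI-m) if seed is None or k else np.clip(seed,LO+m+1e-6,HI-m-1e-6)
        o=least_squares(res,s0,bounds=(LO+m,HI-m),max_nfev=60)
        if o.cost<1e-9: best.append(o.x)
    return best
E
cat > fit.py <<'E'
from knob import *; from kin import *
rng=np.random.default_rng(0); Q=[];P=[];O=[]
print(manip.current_clock())
while len(Q)<40:
    p=[rng.uniform(.42,.7),rng.uniform(-.3,.5),rng.uniform(.1,.5)]
    o=(R.from_rotvec(rng.uniform(-.5,.5,3))*R.from_quat(down(rng.uniform(.5,2.6)))).as_quat()
    s=manip.solve_ik(p,o)
    if s is not None: Q.append(s);P.append(p);O.append(o)
Q.append(manip.current_q());P.append(manip.current_tool_pos());O.append(manip.current_tcp_rot())
rel=[fk(q,np.zeros(24))[1].inv()*R.from_quat(o) for q,o in zip(Q,O)]
rf=R.concatenate(rel).mean(); print("rf",rf.as_rotvec(),"spread",max((rf.inv()*r).magnitude() for r in rel))
t=np.zeros(24)
o=least_squares(lambda t:np.r_[np.concatenate([fk(q,t)[0]-p for q,p in zip(Q,P)]),1e-6*t],t)
print("fit err",np.abs(o.fun[:-24]).max(),o.x.reshape(8,3).round(4).tolist()); np.save("t.npy",o.x); np.save("rf.npy",rf.as_quat()); print(manip.current_clock())
q0=manip.current_q()
for out in (-.014,.06):
  for a in range(-180,180,30):
    b=ik(o.x,rf,kb+nw*out,kq(a),rng,25,q0)
    if b: s=min(b,key=lambda s:np.abs(s-q0).max()); print(out,a,len(b),s.round(2))
E
timeout 500 python3 fit.py
```

```text
39.5667
rf [ 2.55160971e-13  7.15510896e-02 -1.22437147e-01] spread 2.9780939032562204
fit err 0.2414620590350908 [[1.0869, 0.1291, 0.1325], [-0.9382, 1.2196, 0.1325], [0.9091, -1.1979, 1.4497], [-0.7479, 0.3164, -1.2401], [0.3509, -0.4675, 0.8412], [-0.397, -2.2637, -0.5229], [0.1086, 2.2647, -0.604], [-0.0229, 0.0402, 0.6216]]
39.5667
-0.014 -180 8 [ 0.01  0.42  0.44  1.9  -0.89  0.36 -0.4 ]
-0.014 -150 10 [ 0.32  0.42  0.12  1.93 -0.94  0.26  0.26]
-0.014 -120 6 [ 0.43  0.41  0.    1.95 -1.01  0.24  0.89]
-0.014 -90 6 [ 0.45  0.42 -0.02  1.95 -1.07  0.26  1.47]
-0.014 -60 7 [ 0.79  1.17 -1.36  0.72  1.09  1.07  0.69]
-0.014 -30 8 [ 0.54  1.24 -1.18  0.79  1.17  0.9   0.91]
-0.014 0 5 [-0.21  0.96 -0.3   1.28  0.94  0.48  0.59]
-0.014 30 5 [-0.15  1.07 -0.41  1.13  0.95  0.58  1.21]
-0.014 60 6 [-0.11  1.12 -0.46  1.02  0.93  0.66  1.84]
-0.014 90 7 [-0.34  0.75 -0.05  1.51  0.6   0.45  2.35]
-0.014 120 3 [ 0.75  1.38 -1.05  0.26  0.8   1.12 -2.  ]
-0.014 150 6 [ 0.09  0.44  0.27  1.93 -0.76  0.26 -1.07]
0.06 -180 6 [ 1.04  1.14 -1.29  0.25  0.86  1.4  -0.78]
0.06 -150 10 [-0.25  0.08  0.68  2.28 -0.93  0.26  0.26]
0.06 -120 8 [ 1.18  1.01 -1.5   0.37  0.89  1.5   0.2 ]
0.06 -90 6 [ 0.85  0.74 -1.39  1.24  1.03  1.08 -0.36]
0.06 -60 12 [ 0.76  0.77 -1.33  1.28  1.05  1.02  0.08]
0.06 -30 8 [ 0.92  0.62 -1.5   1.43  0.93  1.07  0.56]
0.06 0 7 [-0.15  0.59 -0.31  1.71  0.94  0.42  0.5 ]
0.06 30 8 [-0.12  0.66 -0.38  1.61  0.92  0.51  1.09]
0.06 60 8 [-0.11  0.69 -0.39  1.54  0.87  0.57  1.68]
0.06 90 12 [-0.16  0.63 -0.3   1.59  0.78  0.57  2.25]
0.06 120 2 [ 0.92  1.16 -1.27  0.25  0.9   1.41 -1.92]
0.06 150 7 [ 0.97  1.15 -1.27  0.26  0.89  1.4  -1.36]
```

```bash
python3 - <<'E'
s=open('kin.py').read()
s=s.replace("def fk","SG=np.ones(7)\ndef fk").replace("R.from_euler(AX[i],q[i])","R.from_euler(AX[i],SG[i]*q[i])")
open('kin.py','w').write(s)
f=open('fit.py').read()
f=f.replace("rel=[","""import kin,itertools
def spread(sg):
    kin.SG=np.array(sg,float); rel=[fk(q,np.zeros(24))[1].inv()*R.from_quat(o) for q,o in zip(Q[-12:],O[-12:])]
    return max((rel[0].inv()*r).magnitude() for r in rel)
best=min(itertools.product((1,-1),repeat=7),key=spread); print(best,spread(best)); kin.SG=np.array(best,float); np.save("sg.npy",kin.SG)
rel=[""",1)
f=f.replace("q0=manip.current_q()","if np.abs(o.fun[:-24]).max()>.003: raise SystemExit\nq0=manip.current_q()")
open('fit.py','w').write(f)
E
timeout 500 python3 fit.py
```

```text
39.5667
(-1, 1, -1, 1, -1, 1, -1) 4.6371776634918805e-11
rf [-4.71520724e-12  2.55311974e-12  3.14159265e+00] spread 8.729234186992866e-11
fit err 3.609196275178306e-11 [[0.0, -0.0, 0.1732], [-0.0, -0.0074, 0.1732], [0.0, -0.0074, 0.2529], [-0.0, -0.0059, 0.2529], [-0.0, -0.0058, 0.2353], [0.0, -0.0002, 0.2353], [-0.0, -0.0002, 0.1932], [0.0, 0.0, 0.1932]]
39.5667
```

The model is exact (fit error about 1e-11). It shows why IK fails: fully along the knob axis, the wrist would need to be 0.25 m from the shoulder, but the elbow limit allows no less than 0.35 m. A grip only needs the jaw direction perpendicular to the knob axis, so the tool may lean by β about the jaw axis. I'll find feasible (a, β) pairs with body clearance.

```bash
cat > kplan.py <<'E'
from knob import *; import kin; from kin import *
kin.SG=np.load("sg.npy"); t=np.load("t.npy"); rf=R.from_quat(np.load("rf.npy"))
uw=S.apply(u); yw=S.apply([0,1.,0])
TIP=.022
def pose(a,beta,sgn,out=.010):
    "jaw angle a (deg) from +y towards up-slope; tool leans beta from the knob axis; tip centre on the axis at `out`"
    a=np.radians(a); b=np.radians(beta); xj=np.cos(a)*yw+np.sin(a)*uw
    w=np.cross(nw,xj); w=w*np.sign(w[2]+1e-9 if abs(w[2])>1e-6 else 1)
    tt=np.cos(b)*nw+np.sin(b)*w       # outward tool direction
    z=-tt; x=sgn*xj; q=R.from_matrix(np.c_[x,np.cross(z,x),z])
    return kb+nw*out+TIP*z, q.as_quat(), tt, xj
def clear(p,q,tt):
    r=R.from_quat(q); tip=p+TIP*tt; g=np.stack(np.meshgrid(np.linspace(-.095,.095,13),np.linspace(-.0375,.0375,5),[.044,.09]),-1).reshape(-1,3)*[1,1,-1]
    b=S.inv().apply(r.apply(g)+tip-org)   # shaker frame
    def d(lo,hi): return np.linalg.norm(np.maximum(np.maximum(np.array(lo)-b,b-np.array(hi)),0),axis=1).min()
    return min(d([-.026,-.037,.08],[.084,.04,.148]),d([-.05,-.1,0],[.1,.1,.096]),d([-.073,-.105,0],[.1,.105,.075])), b[:,2].min()
E
cat > scan.py <<'E'
from kplan import *
rng=np.random.default_rng(1); q0=manip.current_q()
for sgn in (1,-1):
  for a in range(-72,61,12):
    row=[]
    for b in (16,22,28,34):
        p,q,tt,_=pose(a,b,sgn); s=ik(t,rf,p,q,rng,6,q0,.03)
        if s:
            s=min(s,key=lambda s:np.abs(s-q0).max()); row.append((b,[round(1000*k) for k in clear(p,q,tt)],s.round(2).tolist()))
    print(sgn,a,row[:1],[ (r[0],r[1]) for r in row[1:]])
E
timeout 400 python3 scan.py
```

```text
1 -72 [(34, [8, 28], [-0.68, 0.5, 0.06, 2.35, 1.2, 0.7, 0.98])] []
1 -60 [(28, [13, 43], [-0.37, 0.41, -0.15, 2.37, 1.24, 0.63, 0.91])] [(34, [9, 39])]
1 -48 [(22, [31, 55], [0.54, 0.6, -1.07, 2.39, 1.48, 0.9, 0.72])] [(28, [26, 55]), (34, [20, 51])]
1 -36 [(22, [31, 62], [0.33, 0.42, -0.73, 2.37, 1.26, 0.6, 0.73])] [(28, [26, 66]), (34, [20, 64])]
1 -24 [(22, [31, 70], [0.1, 0.34, -0.38, 2.36, 0.95, 0.4, 0.87])] [(28, [26, 75]), (34, [20, 77])]
1 -12 [(22, [33, 81], [0.13, 0.33, -0.34, 2.35, 0.69, 0.33, 1.0])] [(28, [27, 85]), (34, [21, 89])]
1 0 [(22, [36, 92], [0.31, 0.34, -0.44, 2.34, 0.52, 0.31, 1.04])] [(28, [32, 96]), (34, [27, 101])]
1 12 [(22, [31, 81], [0.7, 0.43, -0.81, 2.33, 0.71, 0.34, 0.77])] [(28, [26, 85]), (34, [20, 89])]
1 24 [(22, [31, 70], [1.04, 0.63, -1.16, 2.33, 1.03, 0.46, 0.38])] [(28, [26, 75]), (34, [20, 77])]
1 36 [(22, [23, 62], [0.6, 0.38, -0.52, 2.36, -0.42, 0.22, 1.6])] [(28, [18, 66]), (34, [13, 64])]
1 48 [(22, [16, 55], [0.65, 0.39, -0.5, 2.38, -0.87, 0.23, 1.92])] [(28, [12, 55]), (34, [8, 51])]
1 60 [(28, [12, 43], [0.97, 0.54, -0.75, 2.33, -0.59,
[... 438 characters left out ...]
38, 0.31, 0.24, -1.67])] [(28, [26, 75]), (34, [20, 77])]
-1 -12 [(22, [33, 81], [-1.04, 0.53, 1.03, 2.38, -1.03, 0.42, -0.51])] [(28, [27, 85]), (34, [21, 89])]
-1 0 [(22, [36, 92], [-0.46, 0.33, 0.41, 2.36, -0.47, 0.28, -1.16])] [(28, [32, 96]), (34, [27, 101])]
-1 12 [(22, [31, 81], [-0.14, 0.31, 0.13, 2.36, -0.49, 0.28, -1.25])] [(28, [26, 85]), (34, [20, 89])]
-1 24 [(22, [31, 70], [0.03, 0.32, 0.03, 2.36, -0.72, 0.29, -1.15])] [(28, [26, 75])]
-1 36 [(22, [23, 62], [0.46, 0.36, -0.37, 2.36, -0.65, 0.25, -1.33])] [(28, [18, 66]), (34, [13, 64])]
-1 48 [(22, [16, 55], [0.47, 0.37, -0.31, 2.39, -1.07, 0.29, -1.04])] []
-1 60 [(34, [10, 39], [0.29, 0.47, 0.08, 2.28, -1.11, 0.7, -1.06])] []
```

With β = 26° and the tool leaning towards vertical, a runs from about -48° to +36° with at least 18 mm clearance. I'll turn 3 clicks, re-grip with open jaws around the knob, then turn 2 clicks.

```bash
cat > turn.py <<'E'
from kplan import *
B=26; rng=np.random.default_rng(2)
def solve(p,q,seed):
    rq=R.from_quat(q); m=.025
    def res(s):
        a,b=fk(s,t); return np.r_[(a-p)*10,((b*rf).inv()*rq).as_rotvec(),1e-4*(s-seed)]
    o=least_squares(res,np.clip(seed,LO+m+1e-6,HI-m-1e-6),bounds=(LO+m,HI-m),max_nfev=200,xtol=1e-12,ftol=1e-12)
    return o.x,np.abs(o.fun[:6]).max()
def plan():
    p,q,_,_=pose(-10,B,1); s=min(ik(t,rf,p,q,rng,40,None,.05),key=lambda s:np.abs(s-manip.current_q()).max())
    tab={}
    for rng_a in (range(-10,33,2),range(-10,-51,-2)):
        k=s
        for a in rng_a:
            k,e=solve(*pose(a,B,1)[:2],k); tab[a]=k
            if e>2e-3: print("bad",a,e)
    return tab
def approach(tab,a):
    w=[];k=tab[a]
    p,q,tt,_=pose(a,B,1)
    for d in (.02,.04,.06,.10,.15):
        k,e=solve(p+tt*d,q,k); w.append(k)
        if e>2e-3: print("bad appr",d,e)
    return w[::-1]
def check(A,Bq,nm,lim=None):
    c=[];dev=[]
    for f in np.linspace(0,1,12):
        P,r=fk(A+(Bq-A)*f,t); r=r*rf; tt=-r.apply([0,0,1]); c.append(clear(P,r.as_quat(),tt)[0]); tip=P+TIP*tt; dev.append(np.linalg.norm(np.cross(tip-kb,nw)))
    print(nm,"clear",round(min(c)*1000),"tip off axis mm",round(max(dev)*1000,1),"dq",np.abs(Bq-A).max().round(2))
E
cat > run1.py <<'E'
from turn import *
import pickle
tab=plan(); ap=approach(tab,-46); pickle.dump((tab,ap),open("plan.pkl","wb"))
check(manip.current_q(),ap[0],"to appr"); 
for i in range(4): check(ap[i],ap[i+1],"ap%d"%i)
check(ap[-1],tab[-46],"in")
for a in range(-46,27,12): check(tab[a],tab[a+12],a)
check(tab[26],tab[-26],"back"); print(tab[-46].round(2),tab[26].round(2),ap[0].round(2))
E
timeout 300 python3 run1.py
```

```text
to appr clear 134 tip off axis mm 296.4 dq 0.79
ap0 clear 89 tip off axis mm 65.8 dq 0.21
ap1 clear 54 tip off axis mm 43.8 dq 0.16
ap2 clear 41 tip off axis mm 26.3 dq 0.08
ap3 clear 34 tip off axis mm 17.5 dq 0.08
in clear 28 tip off axis mm 8.8 dq 0.08
-46 clear 28 tip off axis mm 1.3 dq 0.13
-34 clear 27 tip off axis mm 1.3 dq 0.13
-22 clear 28 tip off axis mm 1.2 dq 0.13
-10 clear 30 tip off axis mm 1.2 dq 0.13
2 clear 28 tip off axis mm 1.1 dq 0.12
14 clear 27 tip off axis mm 1.0 dq 0.12Traceback (most recent call last):
  File "run1.py", line 7, in <module>
    for a in range(-46,27,12): check(tab[a],tab[a+12],a)
                                            ~~~^^^^^^
KeyError: 38
```

Clearances are at least 27 mm and the off-axis sag is at most 1.3 mm in 12° steps. The traceback is only a harmless loop overrun. Executing the first grip and 3-click turn.

```bash
cat > run2.py <<'E'
from turn import *
import pickle
tab,ap=pickle.load(open("plan.pkl","rb"))
for i in (0,2,3,4): manip.movej(ap[i])
manip.movej(tab[-46]); status("in")
effector.close(f_grip=30); status("closed")
if abs(manip.current_finger_gap()-.044)<.004:
    for a in list(range(-34,27,12))+[28]:
        manip.movej(tab[a]); print(a,manip.current_clock(),np.linalg.norm(manip.current_force()).round(1),manip.current_wrist_torque().round(2),round(manip.current_finger_gap(),4))
        if np.linalg.norm(manip.current_force())>70: break
    c,im=shot("scene","sc10"); c,im=shot("wrist","w10")
E
timeout 300 python3 run2.py
```

```text
in 41.775 gap 0.092 F [-0.3  0.6 -0.6] p [0.4606 0.0061 0.0377]
closed 42.6 gap 0.0435 F [-2.3  1.9  0.6] p [0.4606 0.0064 0.037 ]
-34 42.85 4.4 [0.78 0.85 0.08] 0.0433
-22 43.1083 6.2 [1.   0.95 0.1 ] 0.0431
-10 43.3667 6.5 [1.   0.89 0.36] 0.0435
2 43.625 6.0 [0.88 0.48 0.04] 0.0432
14 43.8917 8.5 [0.87 0.61 0.35] 0.043
26 44.15 8.3 [0.79 0.54 0.21] 0.0428
28 44.4 8.7 [0.61 0.62 0.2 ] 0.0431
```

```bash
cat > run3.py <<'E'
from turn import *
import pickle
tab,ap=pickle.load(open("plan.pkl","rb"))
effector.open_jaws(); status("open")
for a in (14,0,-14,-26): manip.movej(tab[a])
effector.close(f_grip=30); status("closed")
if abs(manip.current_finger_gap()-.044)<.004:
    for a in (-14,-2,10,22,24):
        manip.movej(tab[a]); print(a,manip.current_clock(),np.linalg.norm(manip.current_force()).round(1),round(manip.current_finger_gap(),4))
effector.open_jaws(); status("open")
for w in approach(tab,24)[::-1][1:]: manip.movej(w)
manip.move_pose([.60,.06,.34],down(np.pi/2)); c,im=shot("wrist","w11"); np.save("w11.npy",c,allow_pickle=True); status("end")
cv2.imwrite("pics/w11c.png",np.vstack([cv2.resize(im[20:90,190:300],(700,300),interpolation=2),cv2.resize(im[20:240,100:460],(490,300))[:, :].copy() if 0 else cv2.resize(im[20:240,130:430],(700,300))]))
fc=kb+.0285*nw
for s in range(11):
    a=np.radians(120-24*s); print(s,proj(c,fc+.0222*(np.cos(a)*uw+np.sin(a)*yw)).round(1)[0]-[190,20])
E
timeout 300 python3 run3.py
```

```text
open 45.425 gap 0.0918 F [-0.3  0.1  0.3] p [0.4589 0.0173 0.0362]
closed 47.35 gap 0.0429 F [-1.7  3.  -0.4] p [0.459  0.0092 0.0359]
-14 47.6083 6.9 0.0435
-2 47.8667 9.1 0.0434
10 48.125 11.9 0.0434
22 48.3917 12.8 0.0435
24 48.6417 12.4 0.0433
open 49.5667 gap 0.092 F [-0.3 -0.7 -0.2] p [0.4587 0.0167 0.036 ]
end 51.8917 gap 0.0918 F [ 0.4 -0.1  0.7] p [0.5991 0.0589 0.3381]
0 [63.5 17.1]
1 [66.1 22.5]
2 [65.5 28.5]
3 [61.7 34. ]
4 [55.4 37.9]
5 [47.8 39.7]
6 [40.1 38.9]
7 [33.8 35.7]
8 [29.9 30.7]
9 [29.2 24.9]
10 [31.7 19.1]
```

View pics/w11c.png

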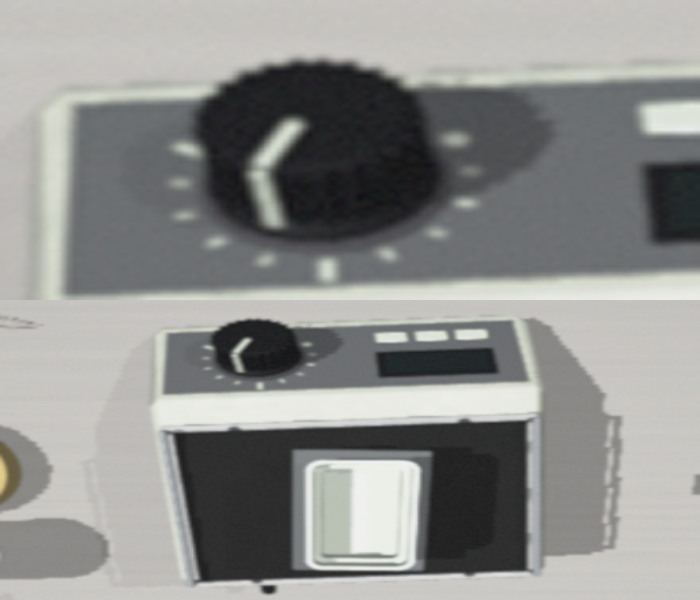

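The pointer tip is at display (258,168), which is crop pixel (40.5,39.2). Stop 6 is predicted at (40.1,38.9), so the knob is at the sixth click. One last numeric check of the stack, then hand in.

Run:
```python
from meas import *
c=np.load("w11.npy",allow_pickle=True).item(); g=cv2.cvtColor(cv2.imread("pics/w11.png"),cv2.COLOR_BGR2GRAY)
def comp(m,uv):
    n,l,s,ce=cv2.connectedComponentsWithStats(m); i=min([i for i in range(1,n) if s[i,4]>300],key=lambda i:np.hypot(*(ce[i]-uv)))
    return cv2.findContours((l==i).astype(np.uint8),cv2.RETR_EXTERNAL,cv2.CHAIN_APPROX_NONE)[0][0]
uv=proj(c,[.5925,.068,.147])[0]
for th in (150,170): print("up",debias(c,comp(cv2.inRange(g,th,255),uv),.147,.014)[:3])
print("sheet",debias(c,comp(cv2.inRange(g,80,255),uv),.119,.006,.104,.068)[:3])
print(manip.current_clock()); manip.hand_in()
```

```text
up (array([ 0.59289838,  0.06702261, -0.00617214]), (88.8795166015625, 53.55759048461914), (88.56437683105469, 51.999996185302734))
up (array([ 0.59245544,  0.06742361, -0.0111151 ]), (88.14108276367188, 51.746490478515625), (88.54661560058594, 52.00000762939453))
sheet (array([ 0.59313416,  0.06682004, -0.01268703]), (104.43568420410156, 67.43537139892578), (104.11430358886719, 67.99999237060547))
51.8917
the job is handed in; nothing more can be done
```

The sheet and the second dish are on the lower dish, the knob is at the sixth click, and I handed the job in at 51.9 s. The hand-in gives no verdict, so the results below are from my own camera checks.

**Last checks**

| Thing | Measured position (m) | Yaw (rad) |
|---|---|---|
| dish_low (measured before covering) | (0.5925, 0.068) | about -0.015 |
| Sheet | (0.5931, 0.0668) | -0.013 |
| Second dish | (0.5925–0.5929, 0.067) | about -0.01 |

- **Stack:** offsets are within about 1.5 mm and about 1 degree of square. Apparent sizes match the expected heights.
- **Knob:** the pointer tip lies within 0.5 pixel of where the sixth stop should be. The knob started at stop 1, and I turned it three clicks, re-gripped, then turned two more.
- **Released:** the jaws are open and the arm is raised clear of everything.

**What went wrong or disagreed**
- **Sheet grasp:** the first two tries closed on nothing, above the sheet. A force-guarded descent touched the bench at a reported TCP height of -22 mm, so I took the real fingertips to be about 22 mm behind the stated TCP. I corrected for that from then on. The sheet had not moved.
- **Knob approach:** the arm could not line up with the knob's axis because of its elbow limit. I gripped with the tool leaning 26 degrees instead.
- **Bystanders:** I did not measure their positions at the end. I saw no contact with them.

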